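Shift the specimen lamp one hole over the beetle

ROBOT

A 6-joint arm with a two-finger parallel gripper is mounted at the origin on the work surface. World frame = base frame: x ahead of the robot, y to its left, z up, the work surface at z = 0. Lengths are in m, angles in rad, forces in N, time in s.
With the tool pointing down it reaches from about 0.25 to 0.8 m from the base axis. Payload 8.5 kg.
Tool frame: the origin (TCP) lies where the fingers leave the gripper's body, on its centre line; the fingertips stand 73 mm ahead of it and the grasp point (between the pads) lies 54 mm ahead of it; z points along the fingers, y is the direction in which the jaws open and shut (so a half turn about z gives the same grasp; the last joint's range is limited). The gripper opens to 85 mm and grips with 20 to 120 N. Pads are 22 mm wide; open, the fingers measure 114 mm over their backs; the gripper's body (76 mm by 85 mm) begins 54 mm behind the grasp point. The pads swing forward as they close: fully open they stand 13 mm farther back than shut.
Start: joints at [1.213, 0.238, -0.013, 1.319, 0, 1.571], TCP at [0.184, 0.492, 0.304] pointing down, gripper open.
Joint ranges: [-2.66, 2.66], [-1.03, 1.9], [-1.14, 1.46], [-1.82, 2.27], [-1.45, 1.34], [-3.14, 3.14]. Speed limits (rad/s): [2.22, 2.22, 2.79, 3.14, 3.14, 3.14].

INTERFACE

Orientations are given as a rotation vector (axis times angle).
In Python, from bench import env gives the robot as it stands.
- The arm moves only by the shell command python3 -m crank 'ROWS'. ROWS is JSON, one flat list of numbers, 5 for each row, row after row: the shift along the tool's x, y, z in m, then the turn about the tool's z in degrees, then the opening, from 0 (shut) to 1 (fully open). A call has 1 to 5 rows; each row is the pose to reach, as a shift and turn from the pose measured when the call began, along the tool's axes at that moment; what a row does not reach only later rows make up. A row lasts 1/10 s, in which the tool goes at most 50 mm and 8.59 degrees, less where a joint would pass 70% of its speed; a pose out of reach is approached as far as the arm can. A call with a gripper value outside its range is refused whole. The fingers move at their own pace and stop on an object; the grip force is fixed at half the most. Time passes only in rows, so rows that repeat a pose let the fingers close. It gives the time, the measured TCP pose, the force and the opening at its end, in the units of the state.
- env.get_state(): the state, without advancing time (a new reading comes with each control period).
- env.read_camera(name): name is "side" or "top" or "wrist"; returns a dict with "image" (480x640x3 uint8, blue, green, red), "z_map" (480x640 float32, m along the optical axis (not along the pixel's ray), 0 where there is no reading), "fx", "fy", "cx", "cy" (pixels), "view" (4x4, takes a point from world to camera coordinates). Camera axes: x right, y down, z forward; pixel columns grow to the right and rows downward; lengths in m; the calibration is good to about 2 mm. A picture is of the moment at which its call begins.
- env.finish_job(): hands the job in, once; it reports no verdict.
The state is a dict: "t": time; "joint_positions": joint angles; "joint_velocities": joint speeds; "effort": joint torques, N m; "tcp_pos": TCP position; "tool_rot": TCP orientation; "ft_force": force on the tool from outside, world axes, zero at the start; "torque": the same for the moment, N m; "width": finger opening in m.
Only numpy, scipy, OpenCV 4.12 (cv2) and the standard library are available. Lean on these libraries where they do the work, as an engineer would, in place of code of your own. Each camera call takes 0.05 s, during which the arm holds its last target. There are 200 camera calls.

TASK

The spot lamp hangs between two petri dishes; bring it over the dish with the blue beetle. Press the red snap button on its telescoping arm flush, slide the outer tube to the next hole on that side until the button springs fully out and locks it, then let go. Ease the tube along by feel, never forcing it against the button, and leave the dishes and everything else on the bench where they are.

Things in the scene. Friction and masses are not known exactly. Their poses are not given: they have to be found in the camera images.
- lamp_stand: Fixed lamp stand: grey iron foot 200 x 160 x 18 mm, steel column 22 mm thick and 240 mm tall, black cross clamp (50 mm cube, knob to -x) at 200 mm height, and a dark square inner tube running level along the stand's +x, its axis 200 mm above the bench. Origin on the bench at the column's foot, below the tube's axis; +x towards the lamp, z up. The snap button faces the stand's -y.
- lamp_arm: Outer tube and lamp head, one rigid piece that slides only along the stand's x (no turning, no sag), about 63 mm each way, with 3 to 4 N of friction. Square aluminium tube 28 x 28 mm, wall 2 mm, from 70 mm before its origin to 152 mm beyond. Origin on the tube's axis, 200 mm above the bench, level with the starting hole; +x towards the lamp.
- start_hole (a point): Centre of the hole, on the tube's -y face, in which the button stands at the start; it slides with the tube. Holes are about 14 mm wide; the next ones lie 35 to 60 mm from it, differently for each lamp: the one nearer the column meets the button when the tube is pulled out (+x), the one towards the lamp when it is pushed in (-x). In a hole the button locks the tube with under 1 mm of play.
- snap_button: Red round-headed spring button, 12 mm wide, in the fixed inner tube, so it does not slide along: 160 mm from the column's axis, 200 mm above the bench. Origin at its crown: 19 mm to the -y side of the tube's axis when fully out (5 mm proud of the outer tube's face, tube locked), 14 mm when flush, 12 mm when hidden under the tube's wall between holes. Over 30 N along the tube bends it.
- press_point (a point): Point on the tube's axis beside the button, fixed to the stand, 160 mm from the column's axis and 200 mm above the bench. Two fingers can squeeze here across the tube, one on the button, one on the opposite face: 33 mm across, 28 mm when flush. Flush takes 5 N. Leaving a hole with the button flush takes 5 to 14 N along the tube over the first 8 mm, as the hole's edge rides over the round head.
- lamp_light (a point): Centre of the lamp's light opening, facing down, 185 mm beyond the tube's starting hole and 158 mm above the bench; lamp head 54 mm in diameter, carried by the sliding tube.
- beetle_dish: Loose clear petri dish, 60 mm across and 14 mm high, with the blue beetle in it; set down by eye, so that the lamp, locked in the next hole on that side, stands above the dish though up to 22 mm off its centre (the hole decides, not the dish). Origin at the centre of its underside.
- empty_dish: The same dish, empty, on the other side of the lamp. Origin at the centre of its underside.
- tub_a: Clear plastic tub, 96 mm across, 45 mm high; bystander.
- tub_b: Clear plastic tub, 96 mm across, 45 mm high; bystander.
- dish_stack: Stack of four closed petri dishes, 90 mm across, 57 mm high; bystander.
- wash_bottle: Teal wash bottle, 64 mm across, 130 mm high; bystander.
- forceps: Steel forceps 114 mm long lying on the bench; bystander.
Mind the look-alikes: they are no part of the job. Leave any green or turquoise look-alike of the beetle_dish alone.

How it is judged:
By the outcome, as a careful person would: the job done as asked, in the order asked, and still so for the second after the job is handed in, with the robot touching nothing.
It also fails if it takes over 38 s, if anything falls off the work surface, if the arm or the gripper's body presses on something with over 40 N, if the wrist force passes 120 N, or if a joint passes its speed limit or range.

## Working session

There is one attempt and no reset: what is moved stays moved. The work goes in short steps, Python scripts to look and compute and a shell command to move; the robot and the scene stay as the last step left them, time stands still between calls to the robot, and variables do not carry over. Pictures are saved under pics/ and viewed, about 8 in all and at most 12, crops included, and the job is handed in when it is done.

```bash
ls; mkdir -p pics
python3 - <<'E'
from bench import env
import cv2,numpy as np,pickle
d={}
for n in("top","side"):
    c=env.read_camera(n);d[n]=c;cv2.imwrite(f"pics/{n}0.png",c["image"]);print(n,c["fx"],c["cx"],c["cy"],np.round(c["view"],3).tolist())
pickle.dump(d,open("c0.pkl","wb"))
s=env.get_state();print(s)
E
```

```text
pics
top 512.5373569347832 318.91244422155927 237.67992697408474 [[-0.022, -1.0, 0.003, 0.029], [-0.988, 0.021, -0.155, 0.575], [0.154, -0.007, -0.988, 1.359], [0.0, 0.0, 0.0, 1.0]]
side 477.31191963757044 317.46677550680795 238.62689041604216 [[0.931, -0.364, 0.0, -0.503], [-0.228, -0.584, -0.779, 0.242], [0.284, 0.726, -0.627, 0.983], [0.0, 0.0, 0.0, 1.0]]
{'t': 0.1, 'joint_positions': array([ 1.21296555e+00,  2.38724419e-01, -1.41589209e-02,  1.31919481e+00,
       -2.68107195e-06,  1.57079529e+00]), 'joint_velocities': array([-0.00154087,  0.00133327,  0.00271367,  0.00139042,  0.00026833,
       -0.00079761]), 'effort': array([ 9.58861237e-04, -5.39719355e+01,  3.46999240e+01,  1.34518466e-02,
        9.82319762e-05, -1.70996657e-05]), 'tcp_pos': array([0.1837827 , 0.49149   , 0.30334424]), 'tool_rot': array([-5.59043471e-01, -3.09122212e+00,  1.98194171e-03]), 'ft_force': array([0.67707356, 0.16985266, 0.68159346]), 'torque': array([ 0.02887999,  0.04720424, -0.06764646]), 'width': 0.0856116980127419}
```

View pics/top0.png

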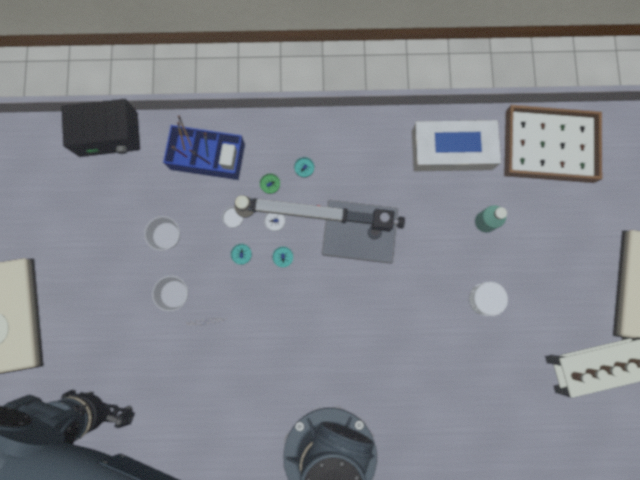

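View pics/side0.png

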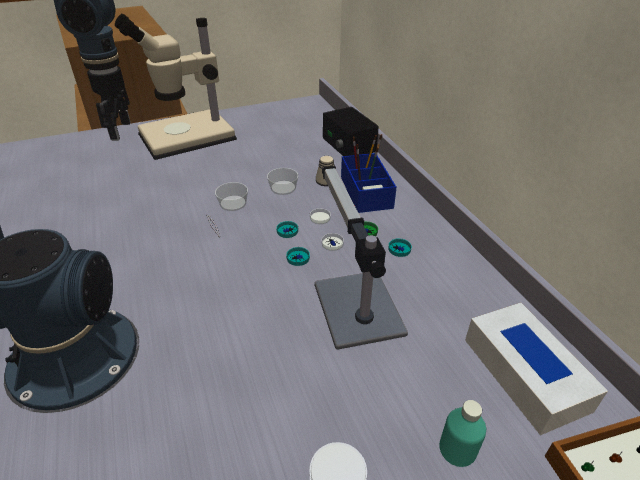

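```bash
cat > h.py <<'E'
import numpy as np,cv2
def cloud(c):
    z=c["z_map"];v,u=np.indices(z.shape);P=np.stack([(u-c["cx"])/c["fx"]*z,(v-c["cy"])/c["fy"]*z,z],-1)
    V=np.array(c["view"]);return (P-V[:3,3])@V[:3,:3]
def ray(c,u,v,h):
    V=np.array(c["view"]);R=V[:3,:3];o=-R.T@V[:3,3];d=R.T@np.array([(u-c["cx"])/c["fx"],(v-c["cy"])/c["fy"],1]);return o+d*(h-o[2])/d[2]
def proj(c,p):
    q=np.array(c["view"])@np.r_[p,1];return c["fx"]*q[0]/q[2]+c["cx"],c["fy"]*q[1]/q[2]+c["cy"]
E
python3 - <<'E'
from h import *;import pickle
d=pickle.load(open("c0.pkl","rb"));c=d["top"]
W=cloud(c);m=(abs(W[...,2]-.214)<.008)&(c["z_map"]>0)
roi=np.zeros(m.shape,bool);roi[190:230,255:346]=1
hsv=cv2.cvtColor(c["image"],cv2.COLOR_BGR2HSV)
p=W[m&roi];print(len(p))
vx,vy,x0,y0=cv2.fitLine(p[:,:2].astype(np.float32),cv2.DIST_HUBER,0,.01,.01).ravel()
a=np.array([vx,vy])*np.sign(vy);n=np.array([-a[1],a[0]]);b=np.array([x0,y0])
print("axis",a,np.degrees(np.arctan2(a[1],a[0])),"z",np.median(p[:,2]));q=(p[:,:2]-b)@n;t=(p[:,:2]-b)@a
print("width pct",np.percentile(q,[1,50,99]),"tube ends",b+a*t.min(),b+a*t.max(),t.max()-t.min())
for nm in("top","side"):
    c=d[nm];h=cv2.cvtColor(c["image"],cv2.COLOR_BGR2HSV)
    r=((h[...,0]<8)|(h[...,0]>172))&(h[...,1]>120)&(h[...,2]>60);nn,_,s,ce=cv2.connectedComponentsWithStats(r.astype(np.uint8));print(nm,[(s[i].tolist(),ce[i].round(1).tolist()) for i in range(1,nn) if s[i,4]>2][:10])
c=d["top"]
for u,v in((233,217),(275,222)):print("dish",ray(c,u,v,.007))
# column: clamp top / column top
roi=np.zeros(m.shape,bool);roi[200:235,365:400]=1
p=W[roi&(abs(W[...,2]-.24)<.006)];print("coltop",len(p),p.mean(0))
i1=cv2.resize(d["top"]["image"][140:280,210:410],None,fx=4,fy=4,interpolation=cv2.INTER_CUBIC)
i2=cv2.resize(d["side"]["image"][140:290,270:420],None,fx=4,fy=4,interpolation=cv2.INTER_CUBIC)
cv2.imwrite("pics/crop_top.png",i1);cv2.imwrite("pics/crop_side.png",i2)
E
```

```text
1071
axis [0.14593154 0.9892947 ] 81.60877 z 0.2131249255833259
width pct [-1.46040791e-02  4.70408565e-05  1.37642119e-02] tube ends [ 0.60349543 -0.04886471] [0.63627488 0.17335275] 0.22462210567268923
top []
side [([354, 146, 2, 3, 3], [354.3, 147.0]), ([355, 159, 2, 3, 4], [355.5, 160.0]), ([356, 163, 1, 6, 6], [356.0, 165.5])]
dish [0.6458258  0.25756135 0.007     ]
dish [0.62889903 0.13896331 0.007     ]
coltop 66 [ 0.59168772 -0.13770938  0.23897931]
```

View pics/crop_top.png

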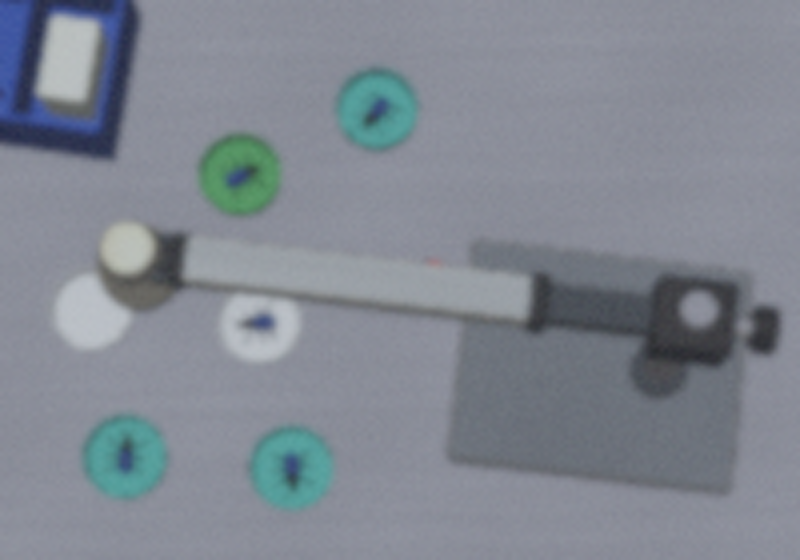

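View pics/crop_side.png

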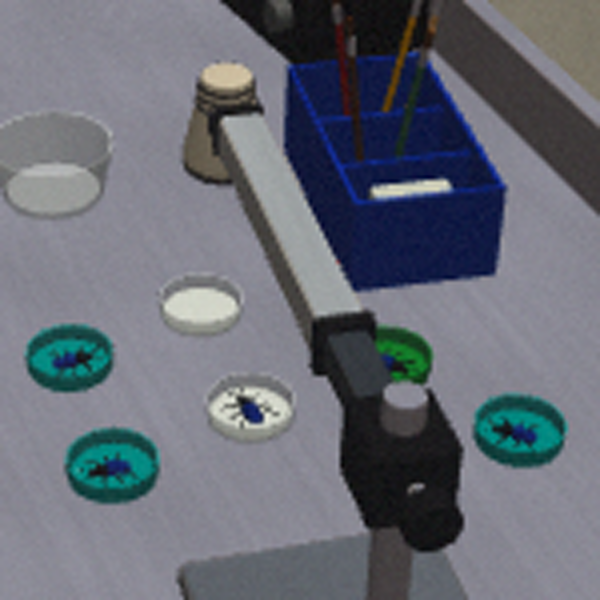

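The one meant is the clear dish with the blue beetle at top px (275,222). The look-alikes to leave alone are turquoise at (241,254), (283,257) and (304,167), and green at (270,183). The enlarged crops confirm it. The empty dish is at (233,217), the lamp at (240,203) and the red button at about (318,206) on the far side. The beetle dish is nearer the column, so the tube gets pushed in (-x of the stand).

```bash
cat >> h.py <<'E'
from scipy.spatial.transform import Rotation as Ro
A=np.array([.1459,.9893,0]);COL=np.array([.5905,-.1377,0])
def rel(target,ang=-8.4):
    from bench import env
    s=env.get_state();R=Ro.from_rotvec(s["tool_rot"]).as_matrix()
    d=R.T@(np.array(target)-s["tcp_pos"]);y=R[:,1];cur=np.degrees(np.arctan2(y[1],y[0]))
    print("t",round(s["t"],2),"tcp",s["tcp_pos"].round(4),"shift mm",(d*1e3).round(1),"turn",round(cur-ang,1),"F",s["ft_force"].round(1),"w",round(s["width"],4),"down",R[:,2].round(3))
E
python3 - <<'E'
from h import *;import pickle
d=pickle.load(open("c0.pkl","rb"))
print("button ray",ray(d["top"],318.2,205.8,.2),"pred",COL+.16*A+np.array([.0188,-.0028,.2]))
P=COL+.163*A;print(P);P[2]=.345;rel(P)
E
```

```text
button ray [0.63047603 0.01727873 0.2       ] pred [0.632644 0.017788 0.2     ]
[0.6142817 0.0235559 0.       ]
t 0.1 tcp [0.1838 0.4915 0.3033] shift mm [-567.1 -287.6  -41.3] turn 77.9 F [0.7 0.2 0.7] w 0.0856 down [-0.    -0.001 -1.   ]
```

```bash
python3 -m crank '[-0.20,-0.10,-0.041,40,1, -0.20,-0.10,-0.041,40,1, -0.20,-0.10,-0.041,40,1, -0.20,-0.10,-0.041,40,1, -0.20,-0.10,-0.041,40,1]'; python3 -c "
from h import *
rel([.6143,.0236,.345])"
```

```text
t: 0.6
tcp_pos: [0.3377, 0.3254, 0.345]
tool_rot: [1.593, 2.707, -0.002]
ft_force: [0.3, 1.5, -0.3]
width: 0.0857
t 0.6 tcp [0.3377 0.3254 0.345 ] shift mm [-398.2   95.2    0.5] turn 37.5 F [ 0.3  1.5 -0.3] w 0.0857 down [ 0.    -0.001 -1.   ]
```

```bash
python3 -m crank '[-0.24,0.057,0,37.5,1, -0.24,0.057,0,37.5,1, -0.24,0.057,0,37.5,1, -0.24,0.057,0,37.5,1, -0.24,0.057,0,37.5,1]'; python3 -c "
from h import *
rel([.6143,.0236,.345])"
```

```text
t: 1.1
tcp_pos: [0.5051, 0.1415, 0.3452]
tool_rot: [2.384, 2.045, -0.002]
ft_force: [-0.3, 0.2, 0.8]
width: 0.0855
t 1.1 tcp [0.5051 0.1415 0.3452] shift mm [-99.8 125.9   0.3] turn -0.4 F [-0.3  0.2  0.8] w 0.0855 down [-0.    -0.001 -1.   ]
```

```bash
python3 -m crank '[-0.1,0.126,0,-0.4,1, -0.1,0.126,0,-0.4,1, -0.1,0.126,0,-0.4,1, -0.1,0.126,0,-0.4,1, -0.1,0.126,0,-0.4,1]'
python3 - <<'E'
from h import *
rel([.6143,.0236,.345])
from bench import env
c=env.read_camera("wrist");cv2.imwrite("pics/w1.png",c["image"])
import pickle;pickle.dump(c,open("w1.pkl","wb"))
for t in(.09,.16):print(proj(c,COL+t*A+[0,0,.214]))
h=cv2.cvtColor(c["image"],cv2.COLOR_BGR2HSV)
r=((h[...,0]<8)|(h[...,0]>172))&(h[...,1]>120)&(h[...,2]>60);nn,_,s,ce=cv2.connectedComponentsWithStats(r.astype(np.uint8))
for i in range(1,nn):
    if s[i,4]>10:print(s[i],ce[i],ray(c,*ce[i],.2))
W=cloud(c);m=(abs(W[...,2]-.214)<.008)&(c["z_map"]>0);p=W[m][:,:2];print(len(p))
q=(p-COL[:2])@[-A[1],A[0]];t=(p-COL[:2])@A[:2];k=(abs(q)<.03)&(t>.09)&(t<.3);print(t[k].min(),t[k].max())
for a in np.arange(.08,.3,.03):
    kk=k&(abs(t-a)<.01)
    if kk.sum()>20:print(a,np.percentile(q[kk],[1,99]),np.mean(np.percentile(q[kk],[1,99])))
E
```

```text
t: 1.6
tcp_pos: [0.6153, 0.0216, 0.3439]
tool_rot: [-2.381, -2.05, 0.004]
ft_force: [-0.1, 0.6, -0.2]
width: 0.0853
t 1.6 tcp [0.6153 0.0216 0.3439] shift mm [ 1.8 -1.3 -1.1] turn -0.1 F [-0.1  0.6 -0.2] w 0.0853 down [-0.002 -0.002 -1.   ]
(np.float64(320.14626307793884), np.float64(364.00041455977293))
(np.float64(319.8296724525792), np.float64(263.24472732765406))
[347 249   7  16  88] [349.47727273 256.55681818] [0.63241461 0.01731723 0.2       ]
19578
0.09001693945083689 0.2981264118461465
0.11 [-0.01618954  0.01106745] -0.0025610460997272343
0.14 [-0.0161898   0.01115006] -0.0025198737448745368
0.16999999999999998 [-0.01581339  0.01132316] -0.0022451173686986693
0.2 [-0.01562941  0.01169247] -0.0019684706129692343
0.22999999999999998 [-0.01568862  0.0118058 ] -0.001941408646413215
0.26 [-0.01524227  0.01199769] -0.0016222868900692558
0.29 [-0.01504438  0.01215843] -0.0014429750827398948
```

View pics/w1.png

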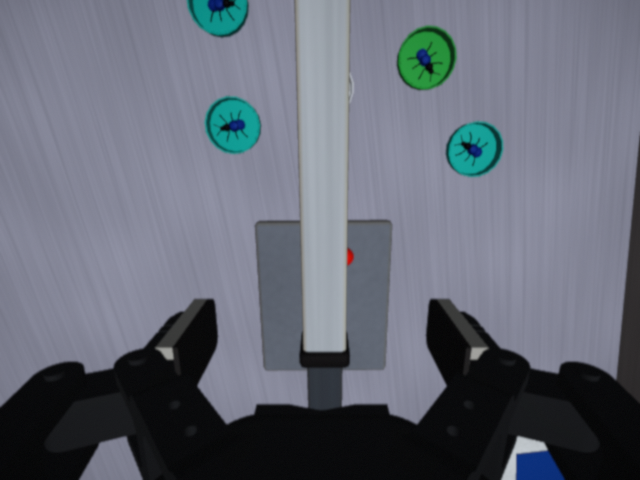

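The wrist view shows the tube between the open jaws, with the red button at (349,257) on the right-hand side. It refines the axis by 2 mm sideways and 0.4 degrees.

```bash
sed -i 's/ang=-8.4/ang=-8.1/; s/^A=.*/A=np.array([.1406,.9901,0]);PP=np.array([.6162,.0202,.252]);COL=PP-.16*A-[0,0,.252]/' h.py
python3 -c "
from h import *
rel(PP+.003*A)"
```

```text
t 1.65 tcp [0.6144 0.0229 0.3444] shift mm [ 0.7  2.3 92.4] turn -0.3 F [ 0.7  0.9 -0.4] w 0.0856 down [-0.002 -0.001 -1.   ]
```

```bash
python3 -m crank '[0.001,0.002,0.03,-0.3,1, 0.001,0.002,0.06,-0.3,1, 0.001,0.002,0.092,-0.3,0.6, 0.001,0.002,0.092,-0.3,0.48, 0.001,0.002,0.092,-0.3,0.48]'
python3 - <<'E'
from h import *
rel(PP+.003*A)
from bench import env
c=env.read_camera("wrist");cv2.imwrite("pics/w2.png",c["image"])
E
```

```text
t: 2.15
tcp_pos: [0.6157, 0.0246, 0.2532]
tool_rot: [-2.372, -2.059, 0.004]
ft_force: [0.4, -0.8, 1.1]
width: 0.0436
t 2.15 tcp [0.6157 0.0246 0.2532] shift mm [-1.2  1.1  1.2] turn 0.0 F [ 0.4 -0.8  1.1] w 0.0436 down [-0.002 -0.001 -1.   ]
```

View pics/w2.png

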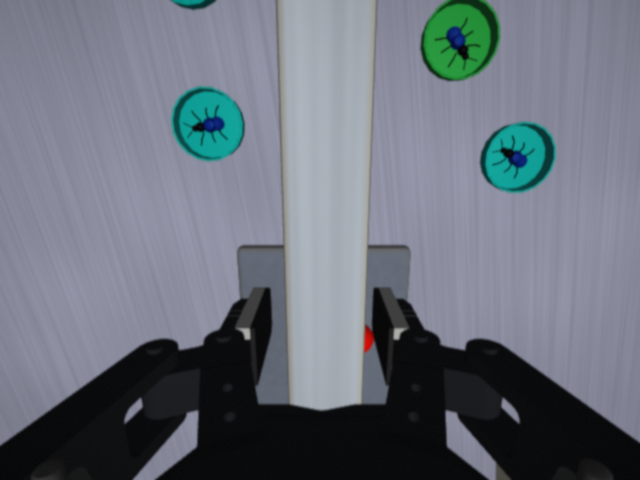

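The jaws straddle the tube, pad faces at about x=272 and 372, tube edges at 287 and 365, red button at (368,340) beside the right pad. I'll centre by 1 mm and close.

```bash
python3 -m crank '[-0.001,0.0015,0.001,0,0.45, -0.001,0.0015,0.001,0,0.38, -0.001,0.0015,0.001,0,0.34]'; python3 -c "
from h import *
rel(PP+.003*A)";  python3 -m crank '[0,0,0,0,0.32, 0,0,0,0,0.3]'; python3 -m crank '[0,0,0,0,0.26, 0,0,0,0,0.2, 0,0,0,0,0.2]';python3 -c "
from h import *
rel(PP+.003*A)"
```

```text
t: 2.5
tcp_pos: [0.6174, 0.0235, 0.2552]
tool_rot: [2.372, 2.059, 0.001]
ft_force: [-6.2, 2.8, 10.4]
width: 0.029
t 2.5 tcp [0.6174 0.0235 0.2552] shift mm [-0.5 -0.7  3.2] turn 0.0 F [-6.2  2.8 10.4] w 0.029 down [ 0.001 -0.    -1.   ]
t: 2.7
tcp_pos: [0.6168, 0.0236, 0.2555]
tool_rot: [-2.372, -2.059, 0.0]
ft_force: [-4.6, 0.7, 1.4]
width: 0.0273
t: 3.0
tcp_pos: [0.6168, 0.0236, 0.2555]
tool_rot: [-2.372, -2.059, 0.0]
ft_force: [-3.6, 1.1, -2.2]
width: 0.0272
t 3.0 tcp [0.6168 0.0236 0.2555] shift mm [-0.5 -0.1  3.5] turn 0.0 F [-3.6  1.1 -2.2] w 0.0272 down [-0.  0. -1.]
```

Width is 27 mm: the button is flush and the tube gripped. Now I'll ease it in (tool -x).

```bash
python3 -m crank '[-0.001,0,0,0,0.2, -0.002,0,0,0,0.2, -0.003,0,0,0,0.2]'; python3 -m crank '[-0.001,0,0,0,0.2, -0.002,0,0,0,0.2, -0.003,0,0,0,0.2]';python3 -c "
from h import *
rel(PP+.003*A)"
```

```text
t: 3.3
tcp_pos: [0.6165, 0.0215, 0.2555]
tool_rot: [-2.37, -2.059, -0.002]
ft_force: [-2.6, 6.3, -1.0]
width: 0.0271
t: 3.6
tcp_pos: [0.6162, 0.0197, 0.2555]
tool_rot: [-2.368, -2.059, -0.005]
ft_force: [-2.0, 11.4, -1.2]
width: 0.0273
t 3.6 tcp [0.6162 0.0197 0.2555] shift mm [ 3.5 -0.1  3.5] turn 0.1 F [-2.  11.4 -1.2] w 0.0273 down [ 0.     0.005 -1.   ]
```

```bash
for i in 1; do python3 -m crank '[-0.001,0,0,0,0.2, -0.002,0,0,0,0.2, -0.003,0,0,0,0.2]'; python3 -m crank '[-0.001,0,0,0,0.2, -0.002,0,0,0,0.2, -0.003,0,0,0,0.2]'; done
python3 - <<'E'
from h import *
rel(PP+.003*A)
from bench import env
c=env.read_camera("wrist");cv2.imwrite("pics/w3.png",c["image"])
E
```

```text
t: 3.9
tcp_pos: [0.6161, 0.0185, 0.2555]
tool_rot: [-2.365, -2.059, -0.009]
ft_force: [-1.9, 14.3, -2.1]
width: 0.0271
t: 4.2
tcp_pos: [0.6159, 0.0171, 0.2555]
tool_rot: [-2.363, -2.059, -0.013]
ft_force: [-1.6, 10.4, -1.1]
width: 0.0269
t 4.2 tcp [0.6159 0.0171 0.2555] shift mm [ 6.1 -0.1  3.5] turn 0.2 F [-1.6 10.4 -1.1] w 0.0269 down [ 0.001  0.011 -1.   ]
```

View pics/w3.png

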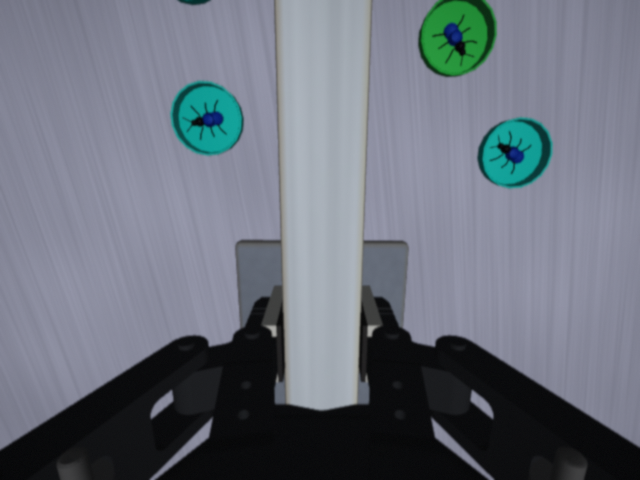

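The fingers hold the tube, with pads shut at about x=282 and 362, and the force has passed its 14 N peak. I continue.

```bash
python3 -m crank '[-0.001,0,0,0,0.2, -0.002,0,0,0,0.2, -0.003,0,0,0,0.2]'; python3 -m crank '[-0.001,0,0,0,0.2, -0.002,0,0,0,0.2, -0.003,0,0,0,0.2]'; python3 -m crank '[-0.0015,0,0,0,0.2, -0.003,0,0,0,0.2, -0.0045,0,0,0,0.2, -0.006,0,0,0,0.2]'; python3 -m crank '[-0.0015,0,0,0,0.2, -0.003,0,0,0,0.2, -0.0045,0,0,0,0.2, -0.006,0,0,0,0.2]'
python3 -c "
from h import *
rel(PP+.003*A)"
```

```text
t: 4.55
tcp_pos: [0.6154, 0.014, 0.2555]
tool_rot: [-2.363, -2.059, -0.013]
ft_force: [-2.6, 5.4, -0.7]
width: 0.0271
t: 4.85
tcp_pos: [0.615, 0.0114, 0.2555]
tool_rot: [-2.362, -2.058, -0.014]
ft_force: [-2.3, 5.4, -1.0]
width: 0.0274
t: 5.25
tcp_pos: [0.6143, 0.0059, 0.2555]
tool_rot: [-2.361, -2.058, -0.015]
ft_force: [-1.2, 6.1, -0.7]
width: 0.0271
t: 5.65
tcp_pos: [0.6135, 0.0004, 0.2555]
tool_rot: [-2.361, -2.058, -0.016]
ft_force: [-1.7, 6.5, 0.4]
width: 0.0271
t 5.65 tcp [6.135e-01 4.000e-04 2.555e-01] shift mm [22.9  0.   3.8] turn 0.3 F [-1.7  6.5  0.4] w 0.0271 down [ 0.001  0.014 -1.   ]
```

```bash
python3 -m crank '[-0.002,0,0,0,0.2, -0.004,0,0,0,0.2, -0.006,0,0,0,0.2, -0.008,0,0,0,0.2]'; python3 -m crank '[-0.001,0,0,0,0.2, -0.002,0,0,0,0.2, -0.003,0,0,0,0.2]'
python3 -c "
from h import *
rel(PP+.003*A)"
```

```text
t: 6.05
tcp_pos: [0.6124, -0.0071, 0.2555]
tool_rot: [-2.36, -2.058, -0.018]
ft_force: [-1.6, 6.3, -0.2]
width: 0.027
t: 6.35
tcp_pos: [0.6121, -0.0097, 0.2555]
tool_rot: [-2.359, -2.057, -0.019]
ft_force: [-2.7, 6.1, -0.3]
width: 0.0273
t 6.35 tcp [ 0.6121 -0.0097  0.2555] shift mm [33.1  0.1  4. ] turn 0.3 F [-2.7  6.1 -0.3] w 0.0273 down [ 0.002  0.016 -1.   ]
```

```bash
python3 -m crank '[-0.001,0,0,0,0.2, -0.002,0,0,0,0.2, -0.003,0,0,0,0.2]'; python3 -m crank '[-0.001,0,0,0,0.2, -0.002,0,0,0,0.2, -0.003,0,0,0,0.2]'
python3 -c "
from h import *
rel(PP+.003*A)"
```

```text
t: 6.65
tcp_pos: [0.6117, -0.0123, 0.2555]
tool_rot: [-2.359, -2.057, -0.02]
ft_force: [-2.9, 5.6, -1.0]
width: 0.0273
t: 6.95
tcp_pos: [0.6113, -0.015, 0.2555]
tool_rot: [-2.358, -2.057, -0.021]
ft_force: [-1.9, 6.5, -0.4]
width: 0.0272
t 6.95 tcp [ 0.6113 -0.015   0.2555] shift mm [38.5  0.1  4.2] turn 0.3 F [-1.9  6.5 -0.4] w 0.0272 down [ 0.002  0.018 -1.   ]
```

```bash
for k in a; do python3 -m crank '[-0.001,0,0,0,0.2, -0.002,0,0,0,0.2]'; python3 -m crank '[-0.001,0,0,0,0.2, -0.002,0,0,0,0.2]';python3 -m crank '[-0.001,0,0,0,0.2, -0.002,0,0,0,0.2]'; done | grep -E "pos|force"
python3 -c "
from h import *
rel(PP+.003*A)"
```

```text
tcp_pos: [0.6111, -0.0167, 0.2555]
ft_force: [-2.2, 5.2, -0.7]
tcp_pos: [0.6108, -0.0185, 0.2555]
ft_force: [-1.6, 4.0, -0.5]
tcp_pos: [0.6105, -0.0208, 0.2555]
ft_force: [-3.0, 4.1, -0.7]
t 7.55 tcp [ 0.6105 -0.0208  0.2555] shift mm [44.3  0.1  4.3] turn 0.3 F [-3.   4.1 -0.7] w 0.0271 down [ 0.002  0.019 -1.   ]
```

```bash
(python3 -m crank '[-0.001,0,0,0,0.2, -0.002,0,0,0,0.2]'; python3 -m crank '[-0.001,0,0,0,0.2, -0.002,0,0,0,0.2]') | grep -E "pos|force"
python3 -c "
from h import *
rel(PP+.003*A)"
```

```text
tcp_pos: [0.6102, -0.023, 0.2555]
ft_force: [-2.7, 3.8, -0.2]
tcp_pos: [0.6099, -0.0249, 0.2554]
ft_force: [-1.8, 5.1, -0.4]
t 7.95 tcp [ 0.6099 -0.0249  0.2554] shift mm [48.4  0.2  4.4] turn 0.3 F [-1.8  5.1 -0.4] w 0.0272 down [ 0.002  0.019 -1.   ]
```

```bash
(python3 -m crank '[-0.001,0,0,0,0.2, -0.002,0,0,0,0.2]'; python3 -m crank '[-0.001,0,0,0,0.2, -0.002,0,0,0,0.2]') | grep -E "pos|force"
python3 -c "
from h import *
rel(PP+.003*A)"
```

```text
tcp_pos: [0.6098, -0.0256, 0.2554]
ft_force: [-1.2, 14.5, -0.3]
tcp_pos: [0.6097, -0.026, 0.2555]
ft_force: [-1.3, 15.3, -1.6]
t 8.35 tcp [ 0.6097 -0.026   0.2555] shift mm [49.6  0.2  4.8] turn 0.4 F [-1.3 15.3 -1.6] w 0.0269 down [ 0.003  0.026 -1.   ]
```

```bash
(python3 -m crank '[-0.001,0,0,0,0.2, -0.002,0,0,0,0.2]') | grep -E "pos|force"
python3 -c "
from h import *
rel(PP+.003*A)"
```

```text
tcp_pos: [0.6097, -0.0263, 0.2554]
ft_force: [-1.0, 16.9, -0.9]
t 8.55 tcp [ 0.6097 -0.0263  0.2554] shift mm [49.8  0.3  4.9] turn 0.5 F [-1.  16.9 -0.9] w 0.0271 down [ 0.003  0.03  -1.   ]
```

The force jumped from 5 to 15 N while the travel stalled at about 49 mm, so the button has locked. I'll relieve the force, let go and look.

```bash
python3 -m crank '[0.001,0,0,0,0.2, 0.0015,0,0,0,0.2]'; python3 -m crank '[0,0,0,0,0.35, 0,0,0,0,0.6, 0,0,0,0,0.9, 0,0,0,0,1, 0,0,0,0,1]'; python3 -m crank '[0,0,-0.02,0,1, 0,0,-0.05,0,1, 0,0,-0.09,0,1, 0,0,-0.09,0,1]'
python3 - <<'E'
from h import *
rel(PP+.003*A)
from bench import env
c=env.read_camera("wrist");cv2.imwrite("pics/w4.png",c["image"])
h=cv2.cvtColor(c["image"],cv2.COLOR_BGR2HSV)
r=((h[...,0]<8)|(h[...,0]>172))&(h[...,1]>120)&(h[...,2]>60);nn,_,s,ce=cv2.connectedComponentsWithStats(r.astype(np.uint8))
for i in range(1,nn):
    if s[i,4]>10:print(s[i],ce[i],ray(c,*ce[i],.2))
W=cloud(c);V=W[(abs(W[...,2]-.214)<.008)&(c["z_map"]>0)];t=(V-COL)@A;q=(V-COL)@[-A[1],A[0],0];k=abs(q)<.013
print("tube end t",np.sort(t[k])[[5,50,200]])
E
```

```text
t: 8.75
tcp_pos: [0.6098, -0.0251, 0.2555]
tool_rot: [-2.35, -2.055, -0.033]
ft_force: [-2.0, -1.0, -1.0]
width: 0.0274
t: 9.25
tcp_pos: [0.61, -0.0252, 0.2556]
tool_rot: [-2.35, -2.055, -0.034]
ft_force: [-0.2, 0.7, -1.0]
width: 0.0849
t: 9.65
tcp_pos: [0.6109, -0.028, 0.3508]
tool_rot: [-2.354, -2.059, -0.043]
ft_force: [1.1, -1.2, 0.2]
width: 0.0852
t 9.65 tcp [ 0.6109 -0.028   0.3508] shift mm [ 48.5  -1.9 100.3] turn 0.4 F [ 1.1 -1.2  0.2] w 0.0852 down [ 0.012  0.028 -1.   ]
[342 176   6  17  82] [344.1097561  183.96341463] [0.63238329 0.01771786 0.2       ]
tube end t [0.02242456 0.02410479 0.02490285]
```

View pics/w4.png

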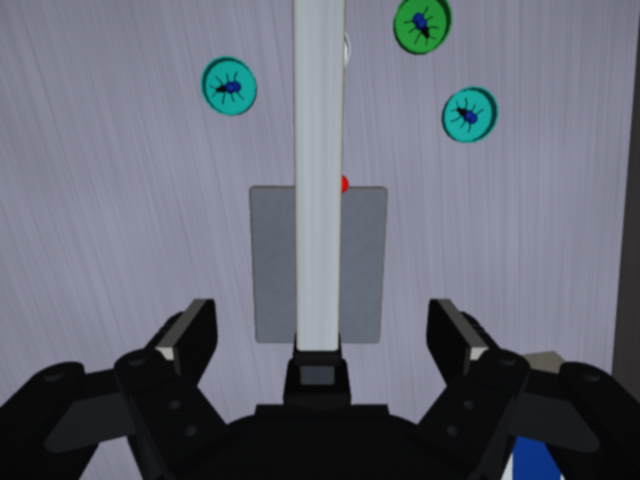

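The red button stands out again at (344,184), with the same protrusion as at the start, and the tube end now sits at the clamp. I'll back off and check from above.

```bash
python3 -m crank '[0,0,-0.04,0,1, 0,-0.05,-0.05,0,1, 0,-0.1,-0.05,0,1, 0,-0.15,-0.05,0,1, 0,-0.2,-0.05,0,1]'; python3 -m crank '[0,-0.05,0,0,1, 0,-0.05,0,0,1]'|head -2
python3 - <<'E'
from h import *;from bench import env;import pickle
d=pickle.load(open("c0.pkl","rb"))
c=env.read_camera("top");e=env.read_camera("side")
k=lambda i:cv2.resize(i[140:280,200:350],None,fx=2.6,fy=2.6)
cv2.imwrite("pics/f.png",np.vstack([np.hstack([k(d["top"]["image"]),k(c["image"])]),]))
df=np.abs(c["image"].astype(int)-d["top"]["image"]).max(2)>40
n,_,s,_=cv2.connectedComponentsWithStats(df.astype(np.uint8));print([x.tolist() for x in s[1:] if x[4]>15])
L=COL+(.345-.0495)*A;print("lamp est",L,"dish",ray(c,275,222,.007))
E
```

```text
t: 10.2
tcp_pos: [0.4108, -0.0026, 0.3959]
tool_rot: [-2.352, -2.057, -0.038]
ft_force: [-0.5, 0.2, 1.2]
width: 0.0855
t: 10.4
tcp_pos: [0.3558, 0.0045, 0.3955]
[[237, 197, 10, 10, 70], [235, 198, 24, 20, 250], [256, 201, 20, 19, 191], [342, 208, 20, 15, 236], [295, 281, 104, 199, 11275], [0, 389, 179, 91, 10015], [322, 422, 49, 21, 419], [237, 443, 60, 37, 1754], [308, 455, 9, 6, 19], [319, 459, 41, 21, 437]]
lamp est [0.6352513  0.15435855 0.        ] dish [0.62889903 0.13896331 0.007     ]
```

View pics/f.png

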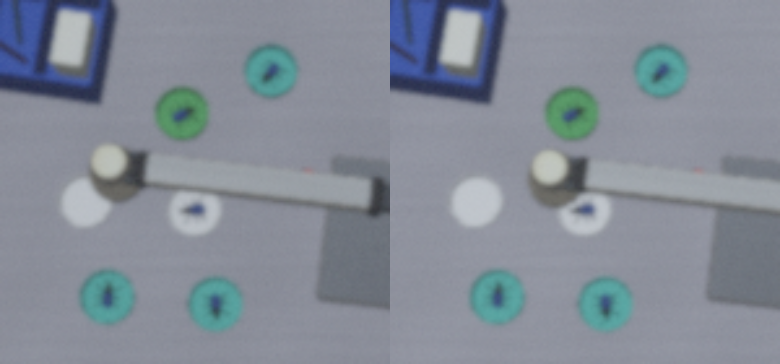

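```bash
python3 -c "
from bench import env
print(env.finish_job(), env.get_state()['t'])"
```

```text
the job is handed in; nothing more can be done
the job is handed in; nothing more can be done
```

The lamp is now locked over the dish with the blue beetle, and I handed the job in at about 10.5 s with the arm clear of everything. I squeezed the snap button flush, pushed the outer tube in about 49 mm until the button locked in the next hole, eased off the force and let go.

- **Force:** It peaked at about 14 N as the tube left the starting hole. It ran at 4–6 N while sliding and rose to about 17 N when the button locked, well under 30 N.
- **Button:** After I let go, the wrist camera showed it back in the same place, standing out as far as at the start.
- **Lamp position:** I estimate it stands about 16–17 mm from the dish centre, within the 22 mm allowed. That comes from the measured travel, not from seeing the lamp opening directly.
- **Everything else:** Comparing the top pictures before and after showed changes only at the lamp arm and the robot. The dishes and bystanders in that view stayed put.

No check failed. The tool did tilt by about 1.7 degrees while pushing, with no visible effect.

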